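# Pack the reagent bottle caddy

## Task

Pack the bottle caddy: stand the four capped reagent bottles that stand about on the open bench upright in it, one to a pocket, the two taller ones in the row along the raised handle wall and the two shorter ones in the other row; in each row the bigger bottle goes in the wide pocket and the smaller one in the narrow pocket. Leave the open beaker, the label roll and the big jar where they stand.

Things in the scene. Friction and masses are not known exactly. Their poses are not given: they have to be found in the camera images.
- bottle_tall_big: The tallest, biggest capped reagent bottle standing upright; origin at the centre of its underside, z up along its axis. 49 mm diameter straight body to about 70 mm height, then a cap of 32 mm diameter from 91 to 112 mm height. White bottle and cap. Belongs in the wide pocket at the handle wall.
- bottle_tall_small: The second tallest capped reagent bottle standing upright; origin at the centre of its underside, z up along its axis. 42 mm diameter straight body to about 58 mm height, then a cap of 28 mm diameter from 73 to 88 mm height. Brown glass, black cap. Belongs in the narrow pocket at the handle wall.
- bottle_short_big: Short wide capped reagent bottle standing upright; origin at the centre of its underside, z up along its axis. 47 mm diameter straight body to about 50 mm height, then a cap of 44 mm diameter from 58 to 70 mm height. Belongs in the wide pocket of the row away from the handle wall.
- bottle_short_small: Short slim capped reagent bottle standing upright; origin at the centre of its underside, z up along its axis. 33 mm diameter straight body to about 47 mm height, then a cap of 29 mm diameter up to 66 mm height. Belongs in the narrow pocket of the row away from the handle wall.
- caddy: Fixed grey open caddy, 156 (x) by 150 (y) mm, any yaw; origin at the centre of its underside, z up. Floor 5 mm thick, walls 4 mm thick, 20 mm high; the +x side is the handle wall, 61 mm high with a steel bar. 2 by 2 pockets, 72 mm along x: wide (80 mm along y) on the +y side, narrow (58 mm) on the -y side. Pocket centres (x, y) in mm: (38, 31), (38, -42) at the handle wall, (-38, 31), (-38, -42) in the other row.
- beaker: Clear open glass beaker without a cap, 50 mm diameter, 66 mm high, loose among the bottles; origin at the centre of its underside. Not to be moved.
- label_roll: Roll of white labels lying flat, 63 mm diameter, 26 mm high, loose among the bottles; origin at the centre of its underside. Not to be moved.
- jar: Big round lidded storage jar, 101 mm diameter, 108 mm high, loose at the back; origin at the centre of its underside. Too wide for the caddy and not to be moved.
Not all that is in view belongs to the job. What is shaped like the bottle_short_small but pink is not meant.

How it is judged:
By the outcome, as a careful person would: the job done as asked, in the order asked, and still so for the second after the job is handed in, with the robot touching nothing.
It also fails if it takes over 120 s, if anything falls off the work surface, if the arm or the gripper's body presses on something with over 40 N, if the wrist force passes 120 N, or if a joint passes its speed limit or range.

## Robot

A 6-joint arm with a two-finger parallel gripper is mounted at the origin on a cart in front of the work surface, level with it; the furniture and walls round the work are solid. World frame = base frame: x ahead of the robot, y to its left, z up, the work surface at z = 0. Lengths are in m, angles in rad, forces in N, time in s.
With the tool pointing down it reaches from about 0.325 to 0.925 m from the base axis. Payload 3.1 kg.
Tool frame: the origin (TCP) lies on the centre line of the jaws, within the pads' length; the fingertips stand 8 mm ahead of it and the grasp point (between the pads) lies 11 mm behind it; z points along the fingers, y is the direction in which the jaws open and shut (so a half turn about z gives the same grasp; the last joint's range is limited). The gripper opens to 85 mm and grips with 20 to 120 N. Pads are 22 mm wide; open, the fingers measure 114 mm over their backs; the gripper's body (76 mm by 85 mm) begins 54 mm behind the grasp point. The pads swing forward as they close: fully open they stand 13 mm farther back than shut.
Start: joints at [-1.213, 0.217, 1.613, -0, 1.311, -0.112], TCP at [0.283, -0.557, 0.239] pointing down, gripper open.
Joint ranges: [-2.75, 2.75], [-0.78, 2.1], [0.31, 2.55], [-1.13, 4.27], [0.13, 2.63], [-2.58, 2.58]. Speed limits (rad/s): [2.79, 2.79, 3.14, 3.14, 3.14, 3.14].

## Interface

Orientations are given as a unit quaternion [x, y, z, w].
In Python, from workcell import * gives the robot as it stands.
- The arm moves only by the tool apply_moves, never from a script. Its argument "plan" is a list of rows, each a list of 3 entries, a list of its own where there are three numbers: the gripper command: -1 is fully open, 1 is shut, values between are in proportion, then the shift along the tool's x, y, z in m, then the turn, a rotation vector about the tool's x, y, z in degrees. In form: [[gripper, [x, y, z], [rx, ry, rz]], ...]. A call has 1 to 12 rows; each row is the pose to reach, as a shift and turn from the pose commanded when the call began, along the tool's axes at that moment; what a row does not reach only later rows make up. A row lasts 1/10 s, in which the tool goes at most 50 mm and 8.59 degrees, less where a joint would pass 70% of its speed; a pose out of reach is approached as far as the arm can. A call with a gripper value outside its range is refused whole. The fingers move at their own pace and stop on an object; "newtons" is the grip in N (left out, the last holds). Time passes only in rows, so rows that repeat a pose let the fingers close. It gives the time, the measured TCP pose, the force and the opening at its end, in the units of the state.
- get_obs(): the state, without advancing time (a new reading comes with each control period).
- capture(name): name is "scene" or "side" or "wrist"; returns (picture, depth): 400x640x3 uint8, red, green, blue; 400x640 float32, m along the optical axis (not along the pixel's ray), 0 where there is no reading.
- camera_model(name): a dict with "fx", "fy", "cx", "cy" (pixels), "pose" (4x4, takes a point from camera to world coordinates). Camera axes: x right, y up, looking along -z (the intrinsics and any distortion apply to the point x, -y, -z); pixel columns grow to the right and rows downward; lengths in m; the calibration is good to about 2 mm. A picture is of the moment at which its call begins: read the wrist's pose just before it. camera_model takes no time and is no camera call; for the wrist camera it gives the pose at the moment of the call.
- sign_off(): hands the job in, once; it reports no verdict.
The state is a dict: "t": time; "joint_pos": joint angles; "qd": joint speeds; "effort": joint torques, N m; "tcp_pos": TCP position; "orientation": TCP orientation; "contact_force": force on the tool from outside, world axes, zero at the start; "moment": the same for the moment, N m; "width": opening from 0.0 (shut) to 1.0 (fully open).
Only numpy, scipy, OpenCV 4.12 (cv2) and the standard library are available. Lean on these libraries where they do the work, as an engineer would, in place of code of your own. Each camera call takes 0.05 s, during which the arm holds its last target. There are 200 camera calls.

## Working session

There is one attempt and no reset: what is moved stays moved. The work goes in short steps, Python scripts to look and compute and a tool call to move; the robot and the scene stay as the last step left them, time stands still between calls to the robot, and variables do not carry over. Pictures are saved under pics/ and viewed, about 12 in all and at most 16, crops included, and the job is handed in when it is done.

Besides the shell and the picture viewer there is one more tool, called after "Request:" as name(argument=value, ...), one argument or row to a line, values as JSON. apply_moves: Moves the arm, as the interface text tells. Its arguments: {"type":"object","properties":{"plan":{"type":"array","items":{"type":"array"}},"newtons":{"type":"number"}},"required":["plan"]}

```bash
mkdir -p pics; ls; cat > h.py <<'E'
from workcell import *
import numpy as np, cv2
def snap(n,f):
    m=camera_model(n); p,d=capture(n); cv2.imwrite(f'pics/{f}.png',p[:,:,::-1]); np.savez(f'{f}.npz',d=d,p=p,K=[m['fx'],m['fy'],m['cx'],m['cy']],pose=m['pose']); return m,p,d
def cloud(f):
    z=np.load(f'{f}.npz'); d=z['d']; fx,fy,cx,cy=z['K']; v,u=np.mgrid[:400,:640]
    c=np.stack([(u-cx)/fx*d,-(v-cy)/fy*d,-d,np.ones_like(d)],-1)
    w=(c@z['pose'].T)[...,:3]; w[d==0]=np.nan; return w
E
python3 - <<'E'
from h import *
for n in('scene','side'):
    m,p,d=snap(n,n+'0'); print({k:(np.round(v,3).tolist() if k=='pose' else v) for k,v in m.items()}, (d>0).mean())
print(get_obs())
E
```

```text
pics
{'fx': 493.5644514315608, 'fy': 493.5644514315608, 'cx': 319.886685417701, 'cy': 193.28413262918485, 'pose': [[0.855, 0.234, -0.463, -0.145], [-0.519, 0.402, -0.755, -1.192], [0.01, 0.885, 0.465, 0.753], [0.0, 0.0, 0.0, 1.0]]} 0.99177734375
{'fx': 494.3868184247198, 'fy': 494.3868184247198, 'cx': 311.6606938075282, 'cy': 194.7642326480155, 'pose': [[-1.0, -0.005, 0.013, 0.594], [0.013, -0.593, 0.805, 1.02], [0.003, 0.805, 0.593, 0.808], [0.0, 0.0, 0.0, 1.0]]} 0.9961328125
{'t': 0.1, 'joint_pos': array([-1.21323927e+00,  2.17748165e-01,  1.61475151e+00, -3.44617721e-06,
        1.31131772e+00, -1.12196514e-01]), 'qd': array([ 3.21715343e-04, -1.34987167e-03, -3.94226747e-03, -1.91922504e-03,
       -9.62011122e-04,  3.67588703e-05]), 'effort': array([-6.16858306e-04, -3.98079979e+01, -3.04968882e+01, -1.27762073e-04,
        4.25526741e-03, -2.14835927e-05]), 'tcp_pos': array([ 0.28268679, -0.55661848,  0.23806733]), 'orientation': array([ 9.72542319e-01,  2.32723444e-01, -1.37775985e-04, -1.10380419e-03]), 'contact_force': array([-0.17722336,  0.01308993,  0.26269214]), 'moment': array([ 0.05305035, -0.00550792, -0.00247744]), 'width': 0.9990805424960437}
```

View pics/scene0.png

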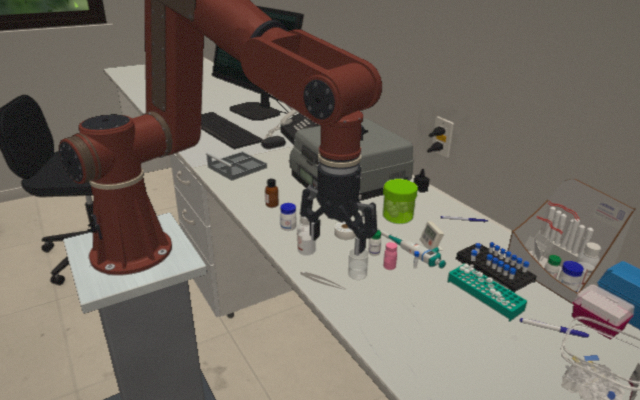

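View pics/side0.png

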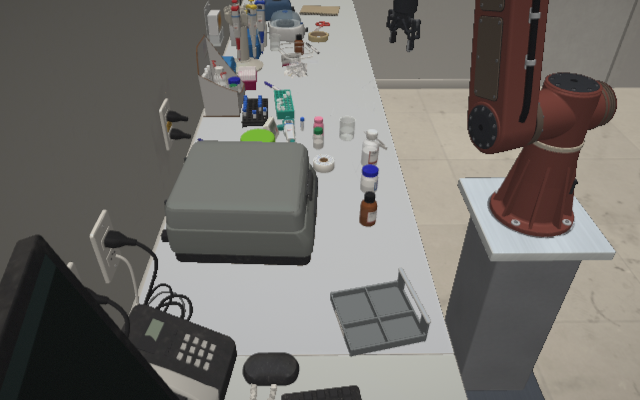

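```bash
cat > top.py <<'E'
from h import *
# top-down map 1mm/px: x 0.2..1.0 up , y -0.5..0.5 (left = +y)
def top(f,out):
    w=cloud(f).reshape(-1,3); c=np.load(f+'.npz')['p'].reshape(-1,3)
    ok=np.isfinite(w).all(1)&(w[:,2]<.15)&(w[:,2]>-.02); w,c=w[ok],c[ok]
    o=np.argsort(w[:,2]); w,c=w[o],c[o]
    im=np.zeros((700,800,3),np.uint8)
    r=((.95-w[:,0])*1000).astype(int); q=((.4-w[:,1])*1000).astype(int)
    k=(r>=0)&(r<700)&(q>=0)&(q<800)
    im[r[k],q[k]]=c[k][:,::-1]
    return im
a=top('scene0',0)
b=top('side0',0)
m=np.where(b.max(2,keepdims=True)>0,b,a)
m=cv2.morphologyEx(m,cv2.MORPH_CLOSE,np.ones((3,3)))
for x in range(300,1000,100):
    cv2.putText(m,str(x),(0,950-x),0,.35,(0,255,0));cv2.line(m,(0,950-x),(800,950-x),(0,90,0))
for y in range(-400,500,100):
    cv2.putText(m,str(y),(400-y,12),0,.35,(0,255,0));cv2.line(m,(400-y,0),(400-y,700),(0,90,0))
cv2.imwrite('pics/top.png',m[:600])
E
python3 top.py
```

```text
(no output)
```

View pics/top.png

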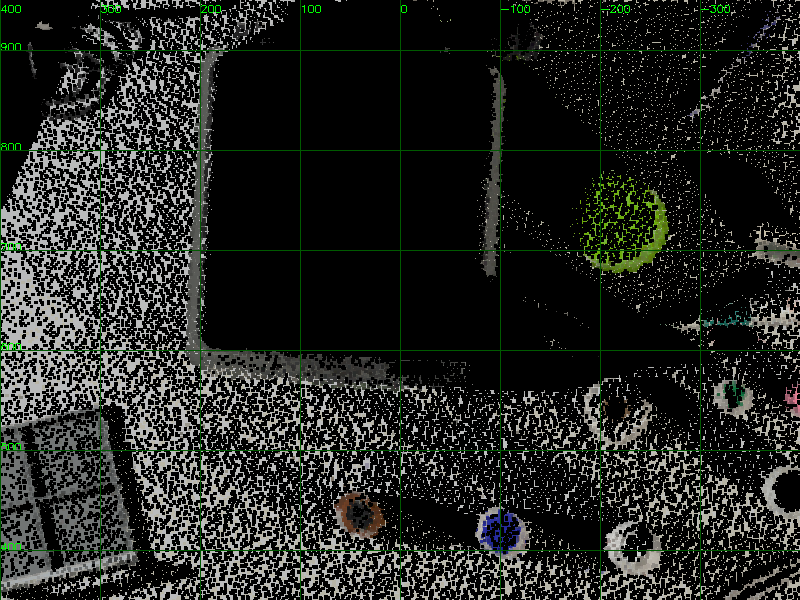

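Scene: brown bottle (272,193), blue-capped short big (288,215), white tall (306,238), green-capped small (375,242). Possible mix-ups: the pink lookalike (390,257), beaker (358,263) and the capped bottles in the rack at (553,265). The caddy's handle wall faces the robot, at (415,300) in the side view. Next I fit the positions.

```bash
cat > fit.py <<'E'
from h import *
from scipy.optimize import least_squares
C=np.concatenate([cloud(f).reshape(-1,3) for f in('side0','scene0')]); src=np.repeat([0,1],256000)
ok=np.isfinite(C).all(1); C,src=C[ok],src[ok]
for nm,x,y,R,z0,z1 in [('brown',.435,.04,.021,.01,.055),('blue',.42,-.1,.0235,.01,.048),('white',.405,-.233,.0245,.01,.066),('green',.555,-.333,.0165,.01,.045),('pink',.55,-.395,.0165,.01,.045),('beaker',.46,-.39,.025,.01,.06),('roll',.54,-.215,.0315,.008,.022),('jar',.73,-.22,.05,.02,.1)]:
  for s in(0,1):
    k=(src==s)&(np.hypot(C[:,0]-x,C[:,1]-y)<R+.02)&(C[:,2]>z0)&(C[:,2]<z1); P=C[k]
    if len(P)<30: print(nm,s,len(P)); continue
    r=least_squares(lambda c:np.hypot(P[:,0]-c[0],P[:,1]-c[1])-R,[x,y],loss='soft_l1',f_scale=.002)
    K=(src==s)&(np.hypot(C[:,0]-r.x[0],C[:,1]-r.x[1])<R)
    print(nm,s,len(P),np.round(r.x,4),'rms',np.round(np.median(abs(r.fun)),4),'top',np.round(np.percentile(C[K,2],97),3))
# caddy
for s in (0,1):
  k=(src==s)&(C[:,1]>.2)&(C[:,1]<.55)&(C[:,0]>.25)&(C[:,0]<.6)
  H=C[k&(C[:,2]>.03)&(C[:,2]<.08)]; A=C[k&(C[:,2]>.003)&(C[:,2]<.03)]
  print('handle',len(H),H.min(0),H.max(0)); 
  for P in(H,A):
    if len(P)>20: print(cv2.minAreaRect((P[:,:2]*1000).astype(np.float32)), len(P))
  print('bench z',np.median(C[(src==s)&(abs(C[:,0]-.45)<.05)&(abs(C[:,1]-.15)<.05),2]))
K=(C[:,1]>-.1)&(C[:,1]<.2)&(C[:,0]>.55)&(C[:,0]<.95);print('box',np.percentile(C[K],[1,50,99],axis=0))
E
python3 fit.py; python3 - <<'E'
import cv2
a=cv2.imread('pics/side0.png')
cv2.imwrite('pics/crop1.png',cv2.resize(a[100:360,290:450],None,fx=2.3,fy=2.3,interpolation=2))
E
```

```text
brown 0 244 [0.4366 0.0399] rms 0.001 top 0.089
brown 1 164 [0.4343 0.0418] rms 0.0016 top 0.087
blue 0 203 [ 0.4186 -0.1028] rms 0.0011 top 0.071
blue 1 187 [ 0.4164 -0.1007] rms 0.0014 top 0.071
white 0 261 [ 0.4032 -0.2344] rms 0.0013 top 0.112
white 1 289 [ 0.4015 -0.2331] rms 0.0013 top 0.109
green 0 103 [ 0.5554 -0.3345] rms 0.002 top 0.068
green 1 144 [ 0.5532 -0.3328] rms 0.001 top 0.066
pink 0 25
pink 1 161 [ 0.5498 -0.4029] rms 0.0011 top 0.066
beaker 0 254 [ 0.4601 -0.3926] rms 0.0018 top 0.065
beaker 1 413 [ 0.4585 -0.3895] rms 0.0013 top 0.065
roll 0 105 [ 0.5404 -0.2163] rms 0.002 top 0.028
roll 1 97 [ 0.5395 -0.2172] rms 0.0012 top 0.028
jar 0 6
jar 1 757 [ 0.7314 -0.2134] rms 0.0019 top 0.108
handle 522 [0.35812474 0.20002613 0.03020851] [0.59812087 0.41142162 0.07933059]
((451.5812683105469, 276.3951416015625), (92.78460693359375, 314.0360107421875), 49.763492584228516) 522
((459.6739501953125, 373.33392333984375), (345.9646911621094, 277.6673583984375), 89.94804382324219) 5386
bench z -0.00029965386116637127
handle 137 [0.35568903 0.26107437 0.03002055] [0.39334347 0.41095924 0.06398097]
((374.1101379394531, 336.000732421875), (13.04581356048584, 152.76625061035156), 13.457599639892578) 137
((451.35009765625, 375.21142578125), (350.3690490722656, 291.1025695800781), 89.63501739501953) 1054
bench z -0.7478567067791956
box [[ 0.55412758 -0.09794129 -0.75648683]
 [ 0.72658668  0.09755056  0.14845057]
 [ 0.92805446  0.19962704  0.16993461]]
```

View pics/crop1.png

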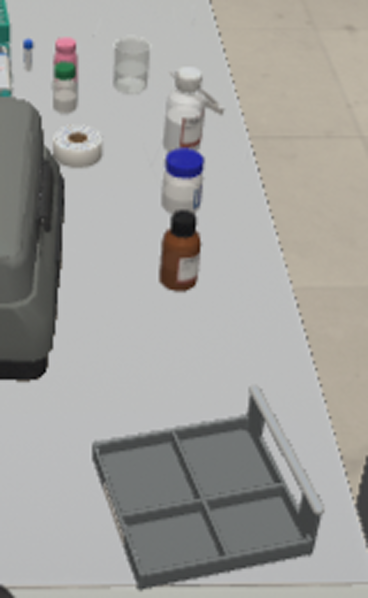

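The crop confirms the four bottles, and the wide pockets lie towards them, away from the side camera. Next I refine the caddy pose.

```bash
cat > cad.py <<'E'
from h import *
from scipy.optimize import least_squares
def boxd(p,x0,x1,y0,y1):
    dx=np.maximum(np.maximum(x0-p[:,0],p[:,0]-x1),0);dy=np.maximum(np.maximum(y0-p[:,1],p[:,1]-y1),0); return np.hypot(dx,dy)
W=[(-78,78,-75,-71),(-78,78,71,75),(-78,-74,-75,75),(74,78,-75,75),(-2,2,-75,75),(-78,78,-13,-9)]
def fit(f):
    C=cloud(f).reshape(-1,3)*1000; C=C[np.isfinite(C).all(1)]
    c0=np.array([374+.972*76,336+.233*76])
    k=(np.hypot(*(C[:,:2]-c0).T)<125); C=C[k]
    P=C[(C[:,2]>16)&(C[:,2]<25)]; H=C[(C[:,2]>32)&(C[:,2]<63)&(np.hypot(C[:,0]-374,C[:,1]-336)<90)]
    def loc(q,P):
        a=q[2]; X=np.array([np.cos(a),np.sin(a)]);Y=np.array([-X[1],X[0]]);d=P[:,:2]-q[:2]; return np.c_[d@X,d@Y]
    def res(q):
        l=loc(q,P); return np.r_[np.min([boxd(l,*w) for w in W],0),boxd(loc(q,H),72.5,78,-75,75)]
    r=least_squares(res,[*c0,np.pi+np.radians(13.5)],loss='soft_l1',f_scale=2,diff_step=1e-4)
    q=r.x; print(f,len(P),len(H),q[:2],np.degrees(q[2])-180,'med',np.mean(r.fun))
    X=np.array([np.cos(q[2]),np.sin(q[2])]);Y=np.array([-X[1],X[0]])
    for n,(a,b) in dict(white=(38,31),brown=(38,-42),blue=(-38,31),green=(-38,-42)).items(): print(n,np.round(q[:2]+a*X+b*Y,1))
for f in('side0','scene0'): fit(f)
E
python3 cad.py
```

```text
side0 909 409 [452.16578381 355.00705638] 12.78912689974942 med 0.17408522256044395
white [422.  316.4]
brown [405.8 387.6]
blue [496.1 333.2]
green [479.9 404.4]
scene0 219 130 [447.44576574 352.49039446] 12.55145190792274 med 0.7063180289408946
white [417.1 314. ]
brown [401.2 385.2]
blue [491.3 330.5]
green [475.4 401.7]
```

```bash
cat > go.py <<'E'
import sys
from h import *
from scipy.spatial.transform import Rotation as R
o=get_obs(); q=R.from_quat(o['orientation'])
print('now',np.round(o['tcp_pos'],4),'yaw',np.round(np.degrees(np.arctan2(*q.as_matrix()[[1,0],0])),1),'w',round(o['width'],3),'F',np.round(o['contact_force'],1),'t',round(o['t'],2),'j',np.round(o['joint_pos'],2))
for a in sys.argv[1:]:
    v=list(map(float,a.split(',')));th=np.radians(v[3]) 
    T=R.from_matrix(np.array([[np.cos(th),np.sin(th),0],[np.sin(th),-np.cos(th),0],[0,0,-1]]))
    print(a,'shift',np.round(q.inv().apply(np.array(v[:3])-o['tcp_pos']),4).tolist(),'turn',np.round((q.inv()*T).as_rotvec(degrees=True),1).tolist())
E
python3 go.py .5543,-.3337,.2,102.7 .5543,-.3337,.022,102.7
```

```text
now [ 0.2827 -0.5566  0.2381] yaw 26.9 w 0.999 F [-0.2  0.   0.3] t 0.1 j [-1.21  0.22  1.61 -0.    1.31 -0.11]
.5543,-.3337,.2,102.7 shift [0.3431, -0.0757, 0.0383] turn [-0.1, -0.1, -75.8]
.5543,-.3337,.022,102.7 shift [0.343, -0.0753, 0.2163] turn [-0.1, -0.1, -75.8]
```

Request:
apply_moves(
  plan=[
    [-1,[0.343,-0.076,0.038],[0,0,-75.8]],
    [-1,[0.343,-0.076,0.038],[0,0,-75.8]],
    [-1,[0.343,-0.076,0.038],[0,0,-75.8]],
    [-1,[0.343,-0.076,0.038],[0,0,-75.8]],
    [-1,[0.343,-0.076,0.038],[0,0,-75.8]],
    [-1,[0.343,-0.076,0.038],[0,0,-75.8]],
    [-1,[0.343,-0.076,0.038],[0,0,-75.8]],
    [-1,[0.343,-0.076,0.038],[0,0,-75.8]],
    [-1,[0.343,-0.076,0.038],[0,0,-75.8]],
    [-1,[0.343,-0.076,0.038],[0,0,-75.8]],
    [-1,[0.343,-0.076,0.038],[0,0,-75.8]],
    [-1,[0.343,-0.076,0.038],[0,0,-75.8]],
  ],
  newtons=30,
)

```text
t: 1.3
tcp_pos: [0.554, -0.3346, 0.2011]
orientation: [0.625, 0.78, -0.0, -0.0]
contact_force: [-0.7, 0.0, -0.0]
width: 1.0
```

```bash
python3 - <<'E'
from h import *
snap('wrist','w1')
E
python3 go.py .5543,-.3337,.022,102.7
```

```text
now [ 0.554  -0.3346  0.2012] yaw 102.6 w 0.997 F [-0.4 -0.9  0.2] t 1.35 j [-0.65  0.3   1.59  0.    1.26 -0.87]
.5543,-.3337,.022,102.7 shift [0.0008, 0.0005, 0.1792] turn [-0.0, -0.0, -0.1]
```

View pics/w1.png

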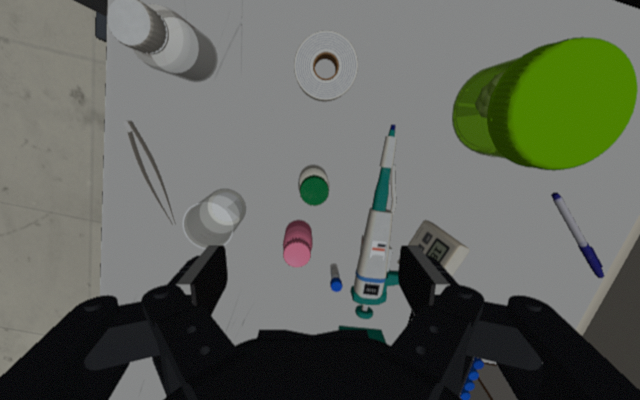

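The wrist view shows the green cap at (313,188), the pink one at (297,245) and a pipette at (380,230), about 65 mm beside green. I'll part-close the jaws, check green's position with this depth, and descend.

```bash
cat > cap.py <<'E'
import sys
from h import *
# python3 cap.py file x y z0 z1 r : circle centre of cap-top points
f=sys.argv[1]; x,y,z0,z1,r=map(float,sys.argv[2:])
C=cloud(f).reshape(-1,3); k=(np.hypot(C[:,0]-x,C[:,1]-y)<r)&(C[:,2]>z0)&(C[:,2]<z1); P=C[k]
c,R=cv2.minEnclosingCircle((P[:,:2]*1000).astype(np.float32)); print(len(P),'centre',np.round(c,1),'R',round(R,1),'mean',np.round(P.mean(0)*1000,1))
E
python3 cap.py w1 .554 -.334 .062 .075 .03
```

```text
655 centre [ 555.4 -332.2] R 14.3 mean [ 555.2 -331.7   66.1]
```

Request:
apply_moves(
  plan=[
    [-0.5,[0.001,0.0,0.05],[0,0,0]],
    [-0.5,[0.001,0.0,0.08],[0,0,0]],
    [-0.5,[0.001,0.0,0.09],[0,0,0]],
    [-0.5,[0.001,0.0,0.09],[0,0,0]],
  ],
)

```text
t: 1.75
tcp_pos: [0.5527, -0.3326, 0.1092]
orientation: [0.625, 0.781, -0.0, -0.002]
contact_force: [-0.2, -0.2, 0.7]
width: 0.747
```

Request:
apply_moves(
  plan=[
    [-0.5,[0.0,0.002,0.04],[0,0,0]],
    [-0.5,[0.0,0.002,0.07],[0,0,0]],
    [-0.5,[0.0,0.002,0.087],[0,0,0]],
    [-0.5,[0.0,0.002,0.087],[0,0,0]],
    [1,[0.0,0.002,0.087],[0,0,0]],
    [1,[0.0,0.002,0.087],[0,0,0]],
    [1,[0.0,0.002,0.087],[0,0,0]],
    [1,[0.0,0.002,0.087],[0,0,0]],
    [1,[0.0,0.002,0.087],[0,0,0]],
    [1,[0.0,0.002,0.087],[0,0,0]],
    [1,[0.0,0.002,0.087],[0,0,0]],
    [1,[0.0,0.002,0.087],[0,0,0]],
  ],
)

```text
t: 2.95
tcp_pos: [0.558, -0.3345, 0.0272]
orientation: [0.624, 0.781, -0.0, 0.003]
contact_force: [-0.8, -0.4, 6.3]
width: 0.366
```

```bash
python3 go.py .5543,-.3337,.22,102.7 .5,0,.22,102.7 .478,.403,.22,102.7
```

```text
now [ 0.558  -0.3345  0.0272] yaw 102.7 w 0.366 F [-0.8 -0.4  6.3] t 2.95 j [-0.65  0.51  1.67 -0.    0.96 -0.87]
.5543,-.3337,.22,102.7 shift [0.0008, -0.0028, -0.1928] turn [0.2, 0.2, 0.0]
.5,0,.22,102.7 shift [0.3382, 0.0177, -0.1941] turn [0.2, 0.2, 0.0]
.478,.403,.22,102.7 shift [0.7362, 0.0849, -0.1956] turn [0.2, 0.2, 0.0]
```

Request:
apply_moves(
  plan=[
    [1,[0,0,-0.02],[0,0,0]],
    [1,[0,0,-0.05],[0,0,0]],
    [1,[0,0,-0.1],[0,0,0]],
    [1,[0,0,-0.15],[0,0,0]],
    [1,[0,0,-0.195],[0,0,0]],
    [1,[0,0,-0.195],[0,0,0]],
  ],
)

```text
t: 3.55
tcp_pos: [0.5605, -0.3359, 0.2298]
orientation: [0.624, 0.781, 0.0, 0.009]
contact_force: [1.5, -0.2, 0.4]
width: 0.364
```

```bash
python3 - <<'E'
from h import *
snap('wrist','w2')
E
python3 go.py .478,.403,.22,102.7
```

```text
now [ 0.5588 -0.3346  0.2255] yaw 102.7 w 0.363 F [ 0.1  0.6 -0.8] t 3.6 j [-0.65  0.28  1.57  0.    1.29 -0.87]
.478,.403,.22,102.7 shift [0.7373, 0.0836, 0.0] turn [0.4, 0.5, 0.0]
```

View pics/w2.png

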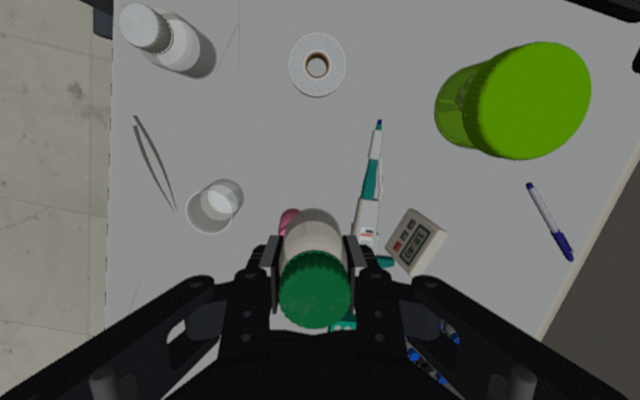

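Green is held upright at (315,280). Next I carry it to the caddy.

Request:
apply_moves(
  plan=[
    [1,[0.03,0.004,0],[0,0,0]],
    [1,[0.07,0.008,0],[0,0,0]],
    [1,[0.11,0.013,0],[0,0,0]],
    [1,[0.155,0.018,0],[0,0,0]],
    [1,[0.2,0.023,0],[0,0,0]],
    [1,[0.245,0.028,0],[0,0,0]],
    [1,[0.29,0.033,0],[0,0,0]],
    [1,[0.335,0.038,0],[0,0,0]],
    [1,[0.38,0.043,0],[0,0,0]],
    [1,[0.425,0.048,0],[0,0,0]],
    [1,[0.46,0.052,0],[0,0,0]],
    [1,[0.48,0.055,0],[0,0,0]],
  ],
)

```text
t: 4.8
tcp_pos: [0.5016, 0.1501, 0.2169]
orientation: [0.623, 0.782, -0.001, -0.002]
contact_force: [-0.2, -0.3, -1.0]
width: 0.362
```

Request:
apply_moves(
  plan=[
    [1,[0.03,0.004,0],[0,0,0]],
    [1,[0.07,0.008,0],[0,0,0]],
    [1,[0.11,0.013,0],[0,0,0]],
    [1,[0.155,0.018,0],[0,0,0]],
    [1,[0.2,0.023,0],[0,0,0]],
    [1,[0.235,0.027,0],[0,0,0]],
    [1,[0.255,0.03,0],[0,0,0]],
    [1,[0.255,0.03,0],[0,0,0]],
    [1,[0.255,0.03,0],[0,0,0]],
    [1,[0.255,0.03,0],[0,0,0]],
  ],
)

```text
t: 5.8
tcp_pos: [0.4773, 0.4012, 0.2185]
orientation: [0.625, 0.781, -0.001, 0.0]
contact_force: [-0.1, 0.3, -1.5]
width: 0.364
```

```bash
python3 - <<'E'
from h import *
snap('side','s2');snap('wrist','w3')
E
python3 go.py .478,.403,.034,102.7; sed -i "s/('side0','scene0')/('w3','s2')/" cad.py; python3 cad.py; python3 - <<'E'
import cv2
a=cv2.imread('pics/s2.png');b=cv2.imread('pics/w3.png')
c=cv2.resize(a[160:360,300:460],None,fx=2,fy=2)
b=cv2.resize(b,(480,300));
import numpy as np
o=np.zeros((400,800,3),np.uint8);o[:400,:320]=c;o[:300,320:]=b;cv2.imwrite('pics/m1.png',o)
E
```

```text
now [0.4776 0.4014 0.2191] yaw 102.6 w 0.359 F [ 0.9 -0.6 -1. ] t 5.9 j [ 0.59  0.23  1.63 -0.    1.28  0.37]
.478,.403,.034,102.7 shift [0.0016, 0.0009, 0.1851] turn [-0.0, 0.0, -0.1]
w3 2095 1499 [452.13143994 356.65285202] 12.790991250957148 med 0.1541975285376451
white [421.9 318. ]
brown [405.8 389.2]
blue [496.1 334.8]
green [479.9 406. ]
s2 914 409 [452.12202481 355.06566644] 12.669656023602187 med 0.17441083018961395
white [421.8 316.5]
brown [405.8 387.7]
blue [496.  333.2]
green [480.  404.4]
```

View pics/m1.png

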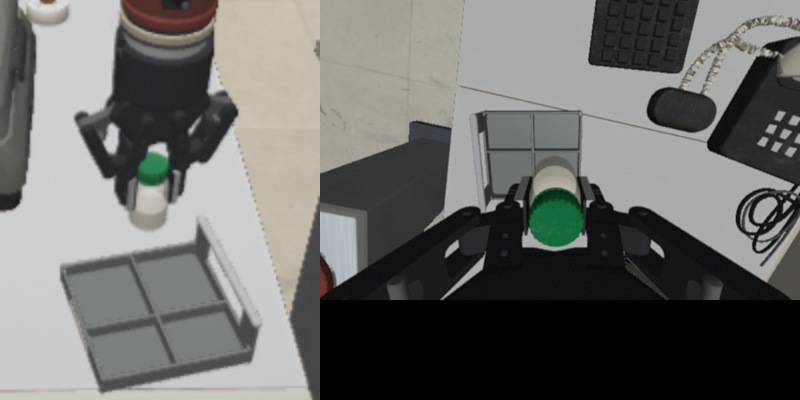

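Green hangs upright above its pocket, and the caddy fit from the wrist and side cameras agrees to 2 mm. I lower it now.

Request:
apply_moves(
  plan=[
    [1,[0.003,0.003,0.04],[0,0,0]],
    [1,[0.003,0.003,0.085],[0,0,0]],
    [1,[0.003,0.003,0.125],[0,0,0]],
    [1,[0.003,0.003,0.155],[0,0,0]],
    [1,[0.003,0.003,0.17],[0,0,0]],
    [1,[0.003,0.003,0.177],[0,0,0]],
    [1,[0.003,0.003,0.182],[0,0,0]],
    [1,[0.003,0.003,0.184],[0,0,0]],
    [1,[0.003,0.003,0.184],[0,0,0]],
    [1,[0.003,0.003,0.184],[0,0,0]],
    [1,[0.003,0.003,0.184],[0,0,0]],
  ],
)

```text
t: 7.0
tcp_pos: [0.4801, 0.407, 0.0364]
orientation: [0.624, 0.781, 0.001, 0.0]
contact_force: [0.5, 0.9, -1.1]
width: 0.364
```

Request:
apply_moves(
  plan=[
    [1,[0,0,0.002],[0,0,0]],
    [1,[0,0,0.003],[0,0,0]],
    [1,[0,0,0.004],[0,0,0]],
    [1,[0,0,0.004],[0,0,0]],
  ],
)

```text
t: 7.4
tcp_pos: [0.4795, 0.4066, 0.0322]
orientation: [0.624, 0.781, -0.0, -0.0]
contact_force: [-2.1, -1.6, 3.8]
width: 0.363
```

Contact with the floor. I release gently and rise.

Request:
apply_moves(
  plan=[
    [0.1,[0,0,0],[0,0,0]],
    [0,[0,0,0],[0,0,0]],
    [-0.2,[0,0,0],[0,0,0]],
    [-0.3,[0,0,0],[0,0,0]],
    [-0.3,[0,0,-0.01],[0,0,0]],
    [-0.3,[0,0,-0.03],[0,0,0]],
    [-0.3,[0,0,-0.07],[0,0,0]],
    [-0.4,[0,0,-0.12],[0,0,0]],
    [-0.5,[0,0,-0.165],[0,0,0]],
    [-0.5,[0,0,-0.165],[0,0,0]],
  ],
)

```text
t: 8.4
tcp_pos: [0.4844, 0.4098, 0.2071]
orientation: [0.624, 0.781, 0.009, 0.003]
contact_force: [0.3, 0.0, 1.2]
width: 0.748
```

```bash
python3 - <<'E'
from h import *
snap('wrist','w4')
E
python3 cap.py w4 .48 .405 .06 .08 .03; python3 go.py .4175,-.1018,.2,102.7
```

```text
698 centre [480.1 409.8] R 14.4 mean [479.9 410.8  70.6]
now [0.4826 0.4086 0.2031] yaw 102.7 w 0.753 F [-0.3  0.2 -1. ] t 8.45 j [0.59 0.26 1.64 0.   1.24 0.37]
.4175,-.1018,.2,102.7 shift [-0.4835, -0.1759, -0.001] turn [0.6, -0.2, 0.0]
```

Request:
apply_moves(
  plan=[
    [-0.9,[-0.03,-0.011,0],[0,0,0]],
    [-0.9,[-0.075,-0.027,0],[0,0,0]],
    [-0.9,[-0.12,-0.043,0],[0,0,0]],
    [-0.9,[-0.165,-0.059,0],[0,0,0]],
    [-0.9,[-0.21,-0.075,0],[0,0,0]],
    [-0.9,[-0.255,-0.091,0],[0,0,0]],
    [-0.9,[-0.3,-0.107,0],[0,0,0]],
    [-0.9,[-0.345,-0.123,0],[0,0,0]],
    [-0.9,[-0.39,-0.139,0],[0,0,0]],
    [-0.9,[-0.435,-0.155,0],[0,0,0]],
    [-0.9,[-0.47,-0.168,0],[0,0,0]],
    [-0.9,[-0.482,-0.172,0],[0,0,0]],
  ],
)

```text
t: 9.65
tcp_pos: [0.4165, -0.1041, 0.1954]
orientation: [0.626, 0.78, -0.001, -0.001]
contact_force: [-0.2, 0.3, -0.2]
width: 0.949
```

Request:
apply_moves(
  plan=[
    [-0.9,[0,0,0],[0,0,0]],
    [-0.9,[0,0,0],[0,0,0]],
    [-0.9,[0,0,0],[0,0,0]],
  ],
)

```text
t: 9.95
tcp_pos: [0.4177, -0.1001, 0.1958]
orientation: [0.624, 0.782, 0.0, -0.001]
contact_force: [0.3, 0.4, 0.2]
width: 0.951
```

```bash
python3 - <<'E'
from h import *
snap('wrist','w5')
E
python3 cap.py w5 .4175 -.1018 .062 .085 .035; python3 cap.py w5 .4025 -.234 .1 .12 .035; python3 cap.py w5 .435 .04 .082 .095 .035;python3 go.py .4175,-.1018,.029,102.7
```

```text
1765 centre [ 418.7 -100.1] R 22.6 mean [418.4 -99.   70.2]
423 centre [ 401.1 -229. ] R 15.8 mean [ 398.  -220.4  108.1]
1162 centre [436.   40.9] R 13.7 mean [435.8  40.4  87.9]
now [ 0.4179 -0.1001  0.196 ] yaw 102.8 w 0.947 F [0.6 0.2 1.2] t 10.0 j [-0.4  -0.17  2.1   0.    1.22 -0.62]
.4175,-.1018,.029,102.7 shift [-0.0017, -0.0007, 0.167] turn [-0.0, -0.0, 0.1]
```

Request:
apply_moves(
  plan=[
    [-0.9,[0,0,0.04],[0,0,0]],
    [-0.9,[0,0,0.085],[0,0,0]],
    [-0.9,[0,0,0.125],[0,0,0]],
    [-0.9,[0,0,0.15],[0,0,0]],
    [-0.9,[0,0,0.168],[0,0,0]],
    [-0.9,[0,0,0.168],[0,0,0]],
    [1,[0,0,0.168],[0,0,0]],
    [1,[0,0,0.168],[0,0,0]],
    [1,[0,0,0.168],[0,0,0]],
    [1,[0,0,0.168],[0,0,0]],
    [1,[0,0,0.168],[0,0,0]],
    [1,[0,0,0.168],[0,0,0]],
  ],
)

```text
t: 11.2
tcp_pos: [0.4195, -0.102, 0.03]
orientation: [0.625, 0.781, 0.001, 0.001]
contact_force: [-0.9, 1.6, 6.5]
width: 0.53
```

Request:
apply_moves(
  plan=[
    [1,[0,0,0],[0,0,0]],
    [1,[0,0,0],[0,0,0]],
  ],
)

```text
t: 11.4
tcp_pos: [0.4194, -0.102, 0.03]
orientation: [0.625, 0.781, 0.001, 0.001]
contact_force: [-0.2, 1.2, 6.6]
width: 0.531
```

Request:
apply_moves(
  plan=[
    [1,[0,0,-0.02],[0,0,0]],
    [1,[0,0,-0.06],[0,0,0]],
    [1,[0,0,-0.1],[0,0,0]],
    [1,[0,0,-0.14],[0,0,0]],
    [1,[0.02,0.008,-0.165],[0,0,0]],
    [1,[0.06,0.025,-0.18],[0,0,0]],
    [1,[0.1,0.042,-0.185],[0,0,0]],
    [1,[0.14,0.059,-0.185],[0,0,0]],
    [1,[0.18,0.076,-0.185],[0,0,0]],
    [1,[0.22,0.093,-0.185],[0,0,0]],
    [1,[0.25,0.106,-0.185],[0,0,0]],
    [1,[0.26,0.11,-0.185],[0,0,0]],
  ],
)

```text
t: 12.6
tcp_pos: [0.468, 0.1789, 0.2137]
orientation: [0.623, 0.782, 0.001, 0.0]
contact_force: [-0.8, -0.5, -1.5]
width: 0.534
```

Request:
apply_moves(
  plan=[
    [1,[0.03,0.013,0],[0,0,0]],
    [1,[0.07,0.029,0],[0,0,0]],
    [1,[0.11,0.046,0],[0,0,0]],
    [1,[0.135,0.057,0],[0,0,0]],
    [1,[0.146,0.062,0],[0,0,0]],
    [1,[0.146,0.062,0],[0,0,0]],
    [1,[0.146,0.062,0],[0,0,0]],
    [1,[0.146,0.062,0],[0,0,0]],
  ],
)

```text
t: 13.4
tcp_pos: [0.4961, 0.3306, 0.2132]
orientation: [0.625, 0.781, -0.001, 0.0]
contact_force: [0.4, -0.5, -0.5]
width: 0.531
```

```bash
python3 - <<'E'
from h import *
snap('wrist','w6');snap('side','s6')
E
python3 go.py .496,.334,.037,102.7; python3 - <<'E'
import cv2,numpy as np
a=cv2.imread('pics/s6.png');b=cv2.imread('pics/w6.png')
o=np.zeros((400,800,3),np.uint8);o[:400,:320]=cv2.resize(a[160:360,300:460],None,fx=2,fy=2);o[:300,320:]=cv2.resize(b,(480,300));cv2.imwrite('pics/m2.png',o)
E
```

```text
now [0.4962 0.3309 0.2133] yaw 102.6 w 0.528 F [ 0.4  0.5 -0.5] t 13.5 j [ 0.47  0.18  1.71 -0.    1.26  0.25]
.496,.334,.037,102.7 shift [0.0031, 0.0005, 0.1763] turn [-0.0, 0.0, -0.1]
```

View pics/m2.png

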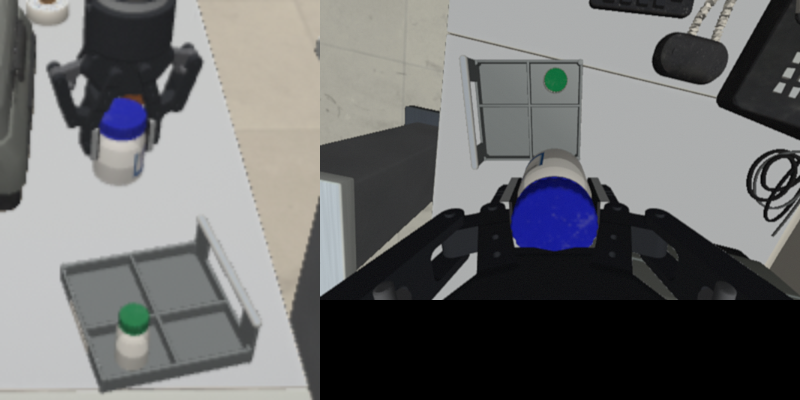

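Green stands in its narrow pocket (132,330 in the side crop), and blue is held upright.

Request:
apply_moves(
  plan=[
    [1,[0.002,0,0.04],[0,0,0]],
    [1,[0.002,0,0.085],[0,0,0]],
    [1,[0.002,0,0.125],[0,0,0]],
    [1,[0.002,0,0.15],[0,0,0]],
    [1,[0.002,0,0.165],[0,0,0]],
    [1,[0.002,0,0.172],[0,0,0]],
    [1,[0.002,0,0.176],[0,0,0]],
    [1,[0.002,0,0.176],[0,0,0]],
    [1,[0.002,0,0.178],[0,0,0]],
    [1,[0.002,0,0.179],[0,0,0]],
    [1,[0.002,0,0.179],[0,0,0]],
  ],
)

```text
t: 14.6
tcp_pos: [0.4963, 0.3347, 0.0351]
orientation: [0.624, 0.781, 0.001, 0.0]
contact_force: [0.0, 0.5, 0.6]
width: 0.532
```

Request:
apply_moves(
  plan=[
    [1,[0,0,0.002],[0,0,0]],
    [1,[0,0,0.002],[0,0,0]],
    [-0.2,[0,0,0.001],[0,0,0]],
    [-0.3,[0,0,0],[0,0,0]],
    [-0.45,[0,0,0],[0,0,0]],
    [-0.45,[0,0,-0.01],[0,0,0]],
    [-0.45,[0,0,-0.03],[0,0,0]],
    [-0.5,[0,0,-0.07],[0,0,0]],
    [-0.5,[0,0,-0.12],[0,0,0]],
    [-0.5,[0,0,-0.165],[0,0,0]],
    [-0.5,[0,0,-0.165],[0,0,0]],
  ],
)

```text
t: 15.7
tcp_pos: [0.5009, 0.3369, 0.2093]
orientation: [0.624, 0.781, 0.008, 0.003]
contact_force: [0.6, 0.1, 0.5]
width: 0.757
```

```bash
python3 - <<'E'
from h import *
snap('wrist','w7')
E
python3 cap.py w7 .496 .334 .068 .085 .04; python3 cap.py w7 .48 .41 .066 .08 .03; python3 go.py .4357,.0408,.2,12.7
```

```text
1656 centre [496.4 336.6] R 22.6 mean [496.2 337.6  75.3]
791 centre [480.2 409.2] R 14.3 mean [480.2 409.4  71.2]
now [0.4989 0.3359 0.2054] yaw 102.7 w 0.752 F [-0.2  0.7 -0.4] t 15.75 j [0.48 0.19 1.71 0.   1.23 0.25]
.4357,.0408,.2,12.7 shift [-0.274, -0.1267, 0.0033] turn [0.4, -0.6, 90.0]
```

Request:
apply_moves(
  plan=[
    [-0.8,[-0.025,-0.011,0],[0,0,8]],
    [-0.8,[-0.055,-0.025,0],[0,0,16]],
    [-0.8,[-0.085,-0.038,0],[0,0,24]],
    [-0.8,[-0.115,-0.052,0],[0,0,32]],
    [-0.8,[-0.145,-0.066,0],[0,0,40]],
    [-0.8,[-0.175,-0.079,0],[0,0,48]],
    [-0.8,[-0.205,-0.093,0],[0,0,56]],
    [-0.8,[-0.235,-0.106,0],[0,0,64]],
    [-0.8,[-0.26,-0.118,0],[0,0,72]],
    [-0.8,[-0.273,-0.124,0],[0,0,80]],
    [-0.8,[-0.273,-0.124,0],[0,0,88]],
    [-0.8,[-0.273,-0.124,0],[0,0,90]],
  ],
)

```text
t: 16.95
tcp_pos: [0.4336, 0.0401, 0.1979]
orientation: [0.994, 0.108, -0.001, -0.0]
contact_force: [0.2, 0.7, 0.1]
width: 0.9
```

Request:
apply_moves(
  plan=[
    [-0.8,[0,0,0],[0,0,0]],
    [-0.8,[0,0,0],[0,0,0]],
    [-0.8,[0,0,0],[0,0,0]],
  ],
)

```text
t: 17.25
tcp_pos: [0.4345, 0.0408, 0.1988]
orientation: [0.994, 0.111, -0.001, -0.0]
contact_force: [0.4, 0.5, 0.0]
width: 0.904
```

```bash
python3 - <<'E'
from h import *
snap('wrist','w8')
E
python3 cap.py w8 .4357 .0408 .082 .1 .03; python3 go.py .4357,.0408,.067,12.7
```

```text
717 centre [436.8  40.8] R 13.7 mean [437.6  41.   87.9]
now [0.4347 0.0408 0.1989] yaw 12.8 w 0.9 F [-0.   0.5 -0.3] t 17.3 j [-0.07 -0.16  2.08 -0.    1.22  1.28]
.4357,.0408,.067,12.7 shift [0.0011, 0.0003, 0.1319] turn [-0.0, 0.0, 0.1]
```

Request:
apply_moves(
  plan=[
    [-0.8,[0.001,0,0.04],[0,0,0]],
    [-0.8,[0.001,0,0.08],[0,0,0]],
    [-0.8,[0.001,0,0.115],[0,0,0]],
    [-0.8,[0.001,0,0.135],[0,0,0]],
    [-0.8,[0.001,0,0.135],[0,0,0]],
    [1,[0.001,0,0.135],[0,0,0]],
    [1,[0.001,0,0.135],[0,0,0]],
    [1,[0.001,0,0.135],[0,0,0]],
    [1,[0.001,0,0.135],[0,0,0]],
    [1,[0.001,0,0.135],[0,0,0]],
    [1,[0.001,0,0.135],[0,0,0]],
    [1,[0.001,0,0.135],[0,0,0]],
  ],
  newtons=40,
)

```text
t: 18.5
tcp_pos: [0.4379, 0.0409, 0.0665]
orientation: [0.994, 0.111, 0.002, 0.0]
contact_force: [-0.9, 0.5, 6.4]
width: 0.398
```

Request:
apply_moves(
  plan=[
    [1,[0,0,0],[0,0,0]],
    [1,[0,0,0],[0,0,0]],
  ],
)

```text
t: 18.7
tcp_pos: [0.4379, 0.041, 0.0665]
orientation: [0.994, 0.111, 0.002, 0.0]
contact_force: [-1.2, 1.1, 6.5]
width: 0.401
```

The opening says about 36 mm, so the tips are on the shoulder, not the cap. I regrip 12 mm higher.

Request:
apply_moves(
  plan=[
    [0,[0,0,0],[0,0,0]],
    [-0.2,[0,0,0],[0,0,0]],
    [-0.3,[0,0,0],[0,0,0]],
    [-0.3,[0,0,-0.006],[0,0,0]],
    [-0.3,[0,0,-0.013],[0,0,0]],
    [-0.3,[0,0,-0.013],[0,0,0]],
    [1,[0,0,-0.013],[0,0,0]],
    [1,[0,0,-0.013],[0,0,0]],
    [1,[0,0,-0.013],[0,0,0]],
    [1,[0,0,-0.013],[0,0,0]],
    [1,[0,0,-0.013],[0,0,0]],
    [1,[0,0,-0.013],[0,0,0]],
  ],
)

```text
t: 19.9
tcp_pos: [0.4361, 0.0409, 0.0775]
orientation: [0.994, 0.111, 0.0, -0.0]
contact_force: [-0.1, 0.5, 4.9]
width: 0.295
```

Request:
apply_moves(
  plan=[
    [1,[0,0,0],[0,0,0]],
    [1,[0,0,0],[0,0,0]],
  ],
)

```text
t: 20.1
tcp_pos: [0.4361, 0.0409, 0.0775]
orientation: [0.994, 0.111, 0.0, -0.0]
contact_force: [-0.9, 0.6, 4.2]
width: 0.292
```

Request:
apply_moves(
  plan=[
    [1,[0,0,-0.02],[0,0,0]],
    [1,[0,0,-0.06],[0,0,0]],
    [1,[0,0,-0.1],[0,0,0]],
    [1,[0.005,-0.035,-0.13],[0,0,0]],
    [1,[0.01,-0.075,-0.14],[0,0,0]],
    [1,[0.016,-0.115,-0.14],[0,0,0]],
    [1,[0.021,-0.155,-0.14],[0,0,0]],
    [1,[0.026,-0.195,-0.14],[0,0,0]],
    [1,[0.032,-0.235,-0.14],[0,0,0]],
    [1,[0.037,-0.275,-0.14],[0,0,0]],
    [1,[0.043,-0.315,-0.14],[0,0,0]],
    [1,[0.047,-0.345,-0.14],[0,0,0]],
  ],
)

```text
t: 21.3
tcp_pos: [0.4048, 0.3895, 0.2158]
orientation: [0.994, 0.111, -0.001, 0.0]
contact_force: [0.1, -0.4, -0.6]
width: 0.292
```

Request:
apply_moves(
  plan=[
    [1,[0,0,0],[0,0,0]],
    [1,[0,0,0],[0,0,0]],
    [1,[0,0,0],[0,0,0]],
    [1,[0,0,0],[0,0,0]],
  ],
)

```text
t: 21.7
tcp_pos: [0.4059, 0.3864, 0.2168]
orientation: [0.994, 0.11, -0.0, 0.0]
contact_force: [0.0, -1.1, -1.0]
width: 0.297
```

```bash
python3 - <<'E'
from h import *
snap('wrist','w9');snap('side','s9')
E
python3 go.py .4058,.3885,.084,12.7; python3 - <<'E'
import cv2,numpy as np
a=cv2.imread('pics/s9.png');b=cv2.imread('pics/w9.png')
o=np.zeros((400,800,3),np.uint8);o[:400,:320]=cv2.resize(a[160:360,300:460],None,fx=2,fy=2);o[:300,320:]=cv2.resize(b,(480,300));cv2.imwrite('pics/m3.png',o)
E
```

```text
now [0.4061 0.3867 0.2172] yaw 12.6 w 0.291 F [ 0.1 -0.3 -0.3] t 21.8 j [ 0.64  0.1   1.79 -0.    1.25  1.99]
.4058,.3885,.084,12.7 shift [0.0001, -0.0018, 0.1332] turn [0.0, 0.0, -0.1]
```

View pics/m3.png

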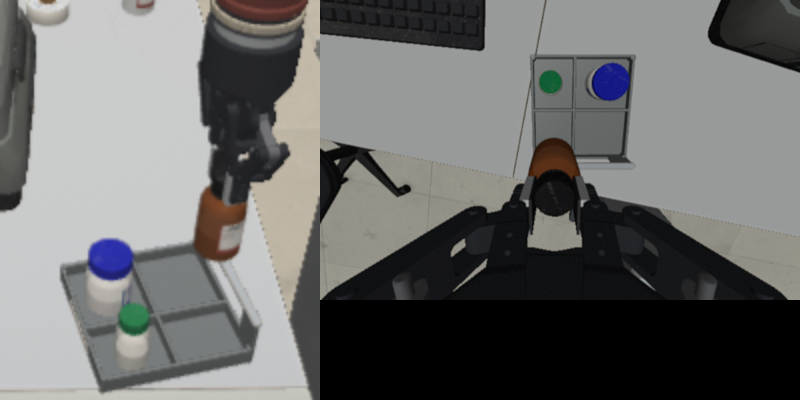

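Blue and green stand in their pockets, and brown hangs upright above its own.

Request:
apply_moves(
  plan=[
    [1,[0,-0.001,0.035],[0,0,0]],
    [1,[0,-0.001,0.07],[0,0,0]],
    [1,[0,-0.001,0.1],[0,0,0]],
    [1,[0,-0.001,0.118],[0,0,0]],
    [1,[0,-0.001,0.126],[0,0,0]],
    [1,[0,-0.001,0.13],[0,0,0]],
    [1,[0,-0.001,0.132],[0,0,0]],
    [1,[0,-0.001,0.133],[0,0,0]],
    [1,[0,-0.001,0.134],[0,0,0]],
    [1,[0,-0.001,0.134],[0,0,0]],
  ],
)

```text
t: 22.8
tcp_pos: [0.406, 0.3891, 0.0841]
orientation: [0.994, 0.111, 0.001, -0.0]
contact_force: [0.2, -0.0, -0.8]
width: 0.292
```

Request:
apply_moves(
  plan=[
    [1,[0,0,0.002],[0,0,0]],
    [1,[0,0,0.003],[0,0,0]],
    [1,[0,0,0.003],[0,0,0]],
  ],
)

```text
t: 23.1
tcp_pos: [0.4069, 0.3895, 0.0826]
orientation: [0.994, 0.111, 0.001, -0.0]
contact_force: [-1.5, -1.8, 7.2]
width: 0.294
```

Request:
apply_moves(
  plan=[
    [0.3,[0,0,0],[0,0,0]],
    [0.1,[0,0,0],[0,0,0]],
    [0,[0,0,0],[0,0,0]],
    [-0.1,[0,0,0],[0,0,0]],
    [-0.1,[0,0,-0.01],[0,0,0]],
    [-0.1,[0,0,-0.03],[0,0,0]],
    [-0.1,[0,0,-0.07],[0,0,0]],
    [-0.3,[0,0,-0.11],[0,0,0]],
    [-0.3,[0,0,-0.125],[0,0,0]],
    [-0.3,[0,0,-0.125],[0,0,0]],
  ],
)

```text
t: 24.1
tcp_pos: [0.4075, 0.3902, 0.2093]
orientation: [0.994, 0.111, 0.003, -0.002]
contact_force: [-0.1, -0.1, -0.1]
width: 0.651
```

```bash
python3 - <<'E'
from h import *
snap('wrist','w10')
E
python3 cap.py w10 .406 .389 .08 .11 .03; python3 go.py .402,-.232,.2,102.7
```

```text
732 centre [409.2 389.7] R 13.7 mean [410.5 390.   92.3]
now [0.4061 0.3891 0.2065] yaw 12.7 w 0.649 F [ 0.6  0.1 -0.2] t 24.15 j [ 0.64  0.11  1.8  -0.    1.23  1.99]
.402,-.232,.2,102.7 shift [-0.1408, 0.605, 0.0055] turn [0.1, -0.2, -90.0]
```

Request:
apply_moves(
  plan=[
    [-0.6,[-0.008,0.035,0],[0,0,-7]],
    [-0.6,[-0.018,0.08,0],[0,0,-14]],
    [-0.6,[-0.029,0.125,0],[0,0,-21]],
    [-0.6,[-0.039,0.17,0],[0,0,-28]],
    [-0.6,[-0.05,0.215,0],[0,0,-35]],
    [-0.6,[-0.06,0.26,0],[0,0,-42]],
    [-0.6,[-0.071,0.305,0],[0,0,-49]],
    [-0.6,[-0.081,0.35,0],[0,0,-56]],
    [-0.6,[-0.092,0.395,0],[0,0,-63]],
    [-0.6,[-0.102,0.44,0],[0,0,-70]],
    [-0.6,[-0.11,0.475,0],[0,0,-77]],
    [-0.6,[-0.113,0.485,0],[0,0,-84]],
  ],
)

```text
t: 25.35
tcp_pos: [0.4002, -0.1111, 0.2026]
orientation: [0.663, 0.748, -0.001, -0.002]
contact_force: [-0.1, 0.1, 0.4]
width: 0.797
```

```bash
python3 go.py .402,-.232,.2,102.7
```

```text
now [ 0.4002 -0.1111  0.2026] yaw 96.9 w 0.797 F [-0.1  0.1  0.4] t 25.35 j [-0.44 -0.21  2.12 -0.    1.24 -0.56]
.402,-.232,.2,102.7 shift [-0.1203, -0.0128, 0.0025] turn [-0.2, -0.1, -5.8]
```

Request:
apply_moves(
  plan=[
    [-0.6,[-0.04,-0.004,0],[0,0,-3]],
    [-0.6,[-0.08,-0.008,0],[0,0,-6]],
    [-0.6,[-0.11,-0.012,0],[0,0,-6]],
    [-0.6,[-0.12,-0.013,0],[0,0,-6]],
    [-0.6,[-0.12,-0.013,0],[0,0,-6]],
    [-0.6,[-0.12,-0.013,0],[0,0,-6]],
  ],
)

```text
t: 25.95
tcp_pos: [0.4024, -0.2284, 0.2037]
orientation: [0.624, 0.781, 0.0, -0.002]
contact_force: [-0.0, 0.6, -0.6]
width: 0.804
```

```bash
python3 - <<'E'
from h import *
snap('wrist','w11')
E
python3 cap.py w11 .402 -.233 .105 .12 .03; python3 go.py .4025,-.2325,.1,102.7
```

```text
1107 centre [ 401.6 -231.1] R 15.9 mean [ 401.4 -229.9  111.7]
now [ 0.4027 -0.2283  0.2041] yaw 102.8 w 0.804 F [ 0.2 -0.4 -0.4] t 26.0 j [-0.67 -0.1   2.02  0.    1.23 -0.89]
.4025,-.2325,.1,102.7 shift [-0.0044, -0.001, 0.1041] turn [-0.1, -0.1, 0.1]
```

Request:
apply_moves(
  plan=[
    [-0.6,[-0.004,0,0.04],[0,0,0]],
    [-0.6,[-0.004,0,0.08],[0,0,0]],
    [-0.6,[-0.004,0,0.105],[0,0,0]],
    [-0.6,[-0.004,0,0.105],[0,0,0]],
    [-0.6,[-0.004,0,0.105],[0,0,0]],
    [1,[-0.004,0,0.105],[0,0,0]],
    [1,[-0.004,0,0.105],[0,0,0]],
    [1,[-0.004,0,0.105],[0,0,0]],
    [1,[-0.004,0,0.105],[0,0,0]],
    [1,[-0.004,0,0.105],[0,0,0]],
    [1,[-0.004,0,0.105],[0,0,0]],
    [1,[-0.004,0,0.105],[0,0,0]],
  ],
  newtons=50,
)

```text
t: 27.2
tcp_pos: [0.4055, -0.2351, 0.1024]
orientation: [0.625, 0.781, -0.0, 0.002]
contact_force: [-1.2, -0.1, 6.3]
width: 0.344
```

Request:
apply_moves(
  plan=[
    [1,[0,0,0],[0,0,0]],
    [1,[0,0,0],[0,0,0]],
  ],
)

```text
t: 27.4
tcp_pos: [0.4054, -0.2351, 0.1024]
orientation: [0.625, 0.781, -0.0, 0.002]
contact_force: [-1.0, 0.9, 5.6]
width: 0.342
```

Request:
apply_moves(
  plan=[
    [1,[0,0,-0.02],[0,0,0]],
    [1,[0,0,-0.06],[0,0,0]],
    [1,[0,0,-0.1],[0,0,0]],
    [1,[0.02,0.005,-0.13],[0,0,0]],
    [1,[0.055,0.014,-0.14],[0,0,0]],
    [1,[0.095,0.025,-0.14],[0,0,0]],
    [1,[0.135,0.035,-0.14],[0,0,0]],
    [1,[0.175,0.046,-0.14],[0,0,0]],
    [1,[0.215,0.056,-0.14],[0,0,0]],
    [1,[0.255,0.067,-0.14],[0,0,0]],
    [1,[0.29,0.076,-0.14],[0,0,0]],
    [1,[0.3,0.079,-0.14],[0,0,0]],
  ],
)

```text
t: 28.6
tcp_pos: [0.4146, 0.079, 0.2403]
orientation: [0.623, 0.782, 0.001, -0.0]
contact_force: [1.3, -0.8, -0.2]
width: 0.343
```

Request:
apply_moves(
  plan=[
    [1,[0.03,0.008,0],[0,0,0]],
    [1,[0.07,0.018,0],[0,0,0]],
    [1,[0.11,0.029,0],[0,0,0]],
    [1,[0.15,0.039,0],[0,0,0]],
    [1,[0.19,0.05,0],[0,0,0]],
    [1,[0.22,0.058,0],[0,0,0]],
    [1,[0.231,0.061,0],[0,0,0]],
    [1,[0.231,0.061,0],[0,0,0]],
    [1,[0.231,0.061,0],[0,0,0]],
    [1,[0.231,0.061,0],[0,0,0]],
    [1,[0.231,0.061,0],[0,0,0]],
  ],
)

```text
t: 29.7
tcp_pos: [0.424, 0.3137, 0.2403]
orientation: [0.625, 0.781, -0.0, 0.0]
contact_force: [-0.5, 0.3, -0.1]
width: 0.342
```

```bash
python3 - <<'E'
from h import *
snap('wrist','w12');snap('side','s12')
E
python3 go.py .422,.317,.109,102.7; python3 - <<'E'
import cv2,numpy as np
a=cv2.imread('pics/s12.png');b=cv2.imread('pics/w12.png')
o=np.zeros((400,800,3),np.uint8);o[:400,:320]=cv2.resize(a[160:360,300:460],None,fx=2,fy=2);o[:300,320:]=cv2.resize(b,(480,300));cv2.imwrite('pics/m4.png',o)
E
```

```text
now [0.424  0.314  0.2404] yaw 102.6 w 0.344 F [-0.5  0.3 -1.1] t 29.8 j [ 0.5   0.01  1.84 -0.    1.29  0.28]
.422,.317,.109,102.7 shift [0.0033, -0.0013, 0.1314] turn [0.0, 0.0, -0.1]
```

View pics/m4.png

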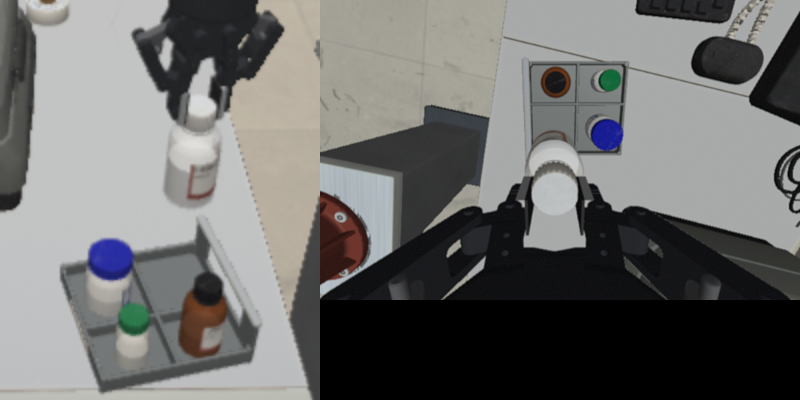

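Three bottles are placed upright, and white hangs upright over its pocket.

Request:
apply_moves(
  plan=[
    [1,[0.002,-0.001,0.035],[0,0,0]],
    [1,[0.002,-0.001,0.07],[0,0,0]],
    [1,[0.002,-0.001,0.1],[0,0,0]],
    [1,[0.002,-0.001,0.116],[0,0,0]],
    [1,[0.002,-0.001,0.124],[0,0,0]],
    [1,[0.002,-0.001,0.128],[0,0,0]],
    [1,[0.002,-0.001,0.13],[0,0,0]],
    [1,[0.002,-0.001,0.131],[0,0,0]],
    [1,[0.002,-0.001,0.132],[0,0,0]],
    [1,[0.002,-0.001,0.133],[0,0,0]],
    [1,[0.002,-0.001,0.133],[0,0,0]],
  ],
)

```text
t: 30.9
tcp_pos: [0.4226, 0.3168, 0.1076]
orientation: [0.624, 0.781, 0.0, 0.0]
contact_force: [0.0, 0.3, -0.3]
width: 0.344
```

Request:
apply_moves(
  plan=[
    [1,[0,0,0.001],[0,0,0]],
    [1,[0,0,0.002],[0,0,0]],
    [1,[0,0,0.002],[0,0,0]],
  ],
)

```text
t: 31.2
tcp_pos: [0.4229, 0.3175, 0.1074]
orientation: [0.624, 0.781, 0.001, -0.0]
contact_force: [-2.9, -1.3, 9.0]
width: 0.345
```

Touchdown. I release, rise and back away towards the old white spot.

Request:
apply_moves(
  plan=[
    [0.2,[0,0,0],[0,0,0]],
    [0,[0,0,0],[0,0,0]],
    [-0.2,[0,0,0],[0,0,0]],
    [-0.2,[0,0,0],[0,0,0]],
    [-0.2,[0,0,-0.01],[0,0,0]],
    [-0.2,[0,0,-0.03],[0,0,0]],
    [-0.2,[0,0,-0.07],[0,0,0]],
    [-0.3,[0,0,-0.11],[0,0,0]],
    [-0.3,[-0.04,0,-0.12],[0,0,0]],
    [-0.3,[-0.08,0,-0.12],[0,0,0]],
    [-0.3,[-0.1,0,-0.12],[0,0,0]],
    [-0.3,[-0.1,0,-0.12],[0,0,0]],
  ],
)

```text
t: 32.4
tcp_pos: [0.4451, 0.2172, 0.2262]
orientation: [0.626, 0.78, 0.0, 0.001]
contact_force: [0.3, 0.9, -0.6]
width: 0.649
```

Request:
apply_moves(
  plan=[
    [-0.3,[-0.04,0,0],[0,0,0]],
    [-0.3,[-0.08,0,0],[0,0,0]],
    [-0.3,[-0.12,0,0],[0,0,0]],
    [-0.3,[-0.16,0,0],[0,0,0]],
    [-0.3,[-0.18,0,0],[0,0,0]],
    [-0.3,[-0.18,0,0],[0,0,0]],
    [-0.3,[-0.18,0,0],[0,0,0]],
    [-0.3,[-0.18,0,0],[0,0,0]],
  ],
)

```text
t: 33.2
tcp_pos: [0.4838, 0.0449, 0.2253]
orientation: [0.624, 0.781, 0.0, -0.0]
contact_force: [-0.3, 0.2, 0.1]
width: 0.65
```

```bash
python3 - <<'E'
from h import *
snap('side','s13');snap('scene','c13')
import cv2
for x,y,z0,z1 in((.422,.317,.108,.125),(.408,.389,.085,.1),(.496,.337,.07,.085),(.48,.409,.064,.08)):
    C=cloud('s13').reshape(-1,3);k=(np.hypot(C[:,0]-x,C[:,1]-y)<.035)&(C[:,2]>z0)&(C[:,2]<z1);print(k.sum(),C[k].mean(0).round(4))
a=cv2.imread('pics/s13.png');b=cv2.imread('pics/c13.png')
o=np.zeros((600,800,3),np.uint8);o[:600,:400]=cv2.resize(a[100:340,290:450],(400,600));o[:400,400:]=cv2.resize(b[110:310,200:440],(400,400))[:400];cv2.imwrite('pics/m5.png',o)
E
sed "s/'side0','scene0'/'s13','c13'/" fit.py > fit2.py; python3 fit2.py | egrep 'beaker|roll|jar|pink'; python3 go.py
```

```text
179 [0.4198 0.322  0.1149]
153 [0.4091 0.3901 0.0908]
312 [0.4968 0.3366 0.0741]
166 [0.4804 0.4094 0.0696]
pink 0 104 [ 0.5519 -0.4049] rms 0.0015 top 0.066
pink 1 157 [ 0.5498 -0.4029] rms 0.0011 top 0.066
beaker 0 111 [ 0.4613 -0.3926] rms 0.0017 top 0.056
beaker 1 445 [ 0.458  -0.3897] rms 0.0014 top 0.066
roll 0 97 [ 0.541  -0.2164] rms 0.0017 top 0.029
roll 1 108 [ 0.5388 -0.216 ] rms 0.002 top 0.028
jar 0 7
jar 1 771 [ 0.7311 -0.2133] rms 0.0018 top 0.109
now [0.4838 0.0449 0.2253] yaw 102.8 w 0.649 F [0.  0.4 0.5] t 33.3 j [-0.05 -0.07  1.95  0.    1.27 -0.28]
```

View pics/m5.png

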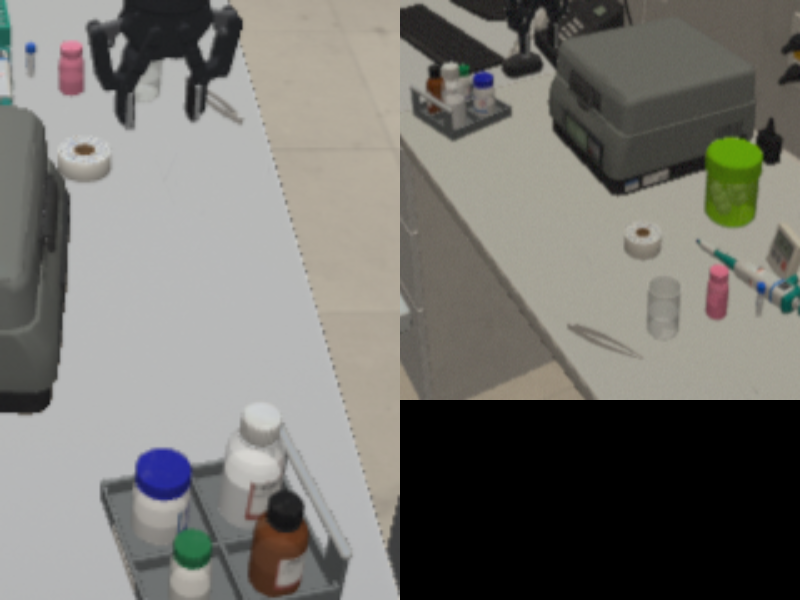

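All four bottles stand upright in the right pockets (white at 255,460, brown at 280,540, blue at 162,490, green at 190,565). The beaker, roll, jar and pink bottle have not moved, and the arm touches nothing.

```bash
python3 -c "
from workcell import *
print(sign_off())"
```

```text
the job is handed in; nothing more can be done
None
```

The caddy is packed and the job is handed in, at about 33 s on the robot's clock. All four bottles stand upright, one to a pocket:

| Row | Wide pocket | Narrow pocket |
|---|---|---|
| Handle wall | White tall bottle | Brown bottle |
| Other row | Blue-capped bottle | Green-capped bottle |

- **Bottle checks:** each bottle's top was within about 2 mm of its own height plus the 5 mm caddy floor. The caps sat within about 6 mm of the pocket centres, which is inside the clearance.
- **Other objects:** the beaker, label roll, jar and pink bottle measured within about 2 mm of where they started, about the camera error. The side camera barely sees the jar, so its position comes from the scene camera only. It saw too little of the pink bottle at the start to compare, so that check also rests on the scene camera. The side camera saw the beaker partly hidden behind the gripper at the end, so it read the top as 56 mm; the scene camera read the correct 66 mm.
- **One mend:** my first grip on the brown bottle closed on its shoulder instead of its cap. I gripped it again 12 mm higher before lifting it.
- **Disagreement:** the scene and side cameras differed by 2–5 mm on the caddy's position. The wrist camera agreed with the side camera to 2 mm, so I used those two.

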